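# Put the breakfast board away in its rack

## Task

Take the small wooden breakfast board out of the white drying stand and slide it, standing upright on its lower edge, into the slot of the wooden board rack until it sits fully home on the bottom of the slot, then let go of it. The slotted block may sit anywhere along the rack's rails, so feel for its tall back wall; do not ram the board into the rack, and leave the spice jar, the mug and the salt jar where they are.

Things in the scene. Friction and masses are not known exactly. Their poses are not given: they have to be found in the camera images.
- board: small beech breakfast board, a flat slab 12 mm thick (its x), 110 mm wide (its y) and 130 mm tall (its z), 0.2 kg, with a small steel eyelet near one top corner. Origin: centre of its lower edge; z points up the board. At the start it stands upright in the drying stand. Either broad face may face the rack's back wall.
- drying_stand: fixed white tray 90 x 150 x 8 mm with two steel wire arches 68 mm high (100 mm long along y, wires 6 mm thick), 16 mm apart clear, between which the board stands with its lower edge on the tray, 8 mm up. Origin: centre of its underside; z up, its y runs along the board's width.
- rack: fixed dark wooden base plate 110 x 160 x 10 mm carrying a brown slotted wooden block, 146 mm long (y). Origin: centre of the base's underside, z up, x from the block's low front wall to its tall back wall, y along the slot. The block sits stiffly on rails: its slot centre lies anywhere from -12 to +12 mm of the origin along x. This is NOT reported: feel for it.
- rack_floor (a point): point at slot-floor height, 22 mm straight above the rack's origin (it does not follow the block). Slot: 14.4 mm wide (x), 126 mm long (y, low end cheeks, centred on y = 0). Front wall 32 mm thick, top 58 mm above the rack's underside; back wall 22 mm thick, top at 92 mm. A board with its lower edge between these heights, moved along +x, butts on the back wall and is then over the slot.
- spice_jar: bystander: spice jar with a pale cap, 44 x 44 x 109 mm, standing on the worktop; origin under its centre. Leave it alone.
- mug: bystander: green and white mug, 86 x 117 x 99 mm, standing on the worktop; origin under its centre. Leave it alone.
- salt_jar: bystander: white salt jar, 65 x 65 x 94 mm, standing on the worktop; origin under its centre. Leave it alone.
Not all that is in view belongs to the job. There is more than one size of the board; the job needs the larger.

How it is judged:
By the outcome, as a careful person would: the job done as asked, in the order asked, and still so for the second after the job is handed in, with the robot touching nothing.
It also fails if it takes over 43 s, if anything falls off the work surface, if the arm or the gripper's body presses on something with over 40 N, if the wrist force passes 120 N, or if a joint passes its speed limit or range.

## Robot

A 6-joint arm with a two-finger parallel gripper is mounted at the origin on a cart in front of the work surface, level with it; the furniture and walls round the work are solid. World frame = base frame: x ahead of the robot, y to its left, z up, the work surface at z = 0. Lengths are in m, angles in rad, forces in N, time in s.
With the tool pointing down it reaches from about 0.325 to 0.9 m from the base axis. Payload 6.1 kg.
Tool frame: the origin (TCP) lies midway between the tips of the shut fingers; the grasp point (between the pads) lies 19 mm behind it (manip.tcp_to_grasp is the distance from the TCP to the grasp point, in m); z points along the fingers, y is the line along which they close (so a half turn about z gives the same grasp; the last joint's range is limited). The gripper opens to 87 mm and grips with 3 to 60 N. Pads are 19 mm wide; open, the fingers measure 117 mm over their backs; the gripper's body (75 mm by 190 mm) begins 51 mm behind the grasp point.
Start: joints at [-1.231, 0.22, 1.526, -0, 1.395, -0.126], TCP at [0.281, -0.558, 0.223] pointing down, gripper open.
Joint ranges: [-2.98, 2.98], [-0.91, 2.08], [0.09, 2.57], [-1.24, 4.39], [0.2, 2.65], [-2.68, 2.68]. Speed limits (rad/s): [2.57, 2.57, 3.01, 3.14, 3.14, 3.14].

## Interface

Orientations are given as a rotation vector (axis times angle).
In Python, from rig import sensors, optics, manip gives the robot as it stands. The module is installed in compiled form; this text tells all that it offers.
- The arm moves only by the shell command python3 -m pendant 'ROWS'. ROWS is JSON, a list that holds one entry, the list of rows, each a list of 7 numbers: the opening, from -1 (shut) to 1 (fully open), then the shift along the tool's x, y, z each as a share of 0.05 m, from -1 to 1, then the turn, a rotation vector about the tool's x, y, z each as a share of 1.5 rad, from -1 to 1. In form: [[[gripper, tx, ty, tz, ax, ay, az], ...]]. A call has 1 to 20 rows; each row shifts and turns the commanded pose from where the row before left it, along the tool's axes as they then stand; what a row does not reach is not made up. A row lasts 1/12 s, in which the tool goes at most 41.7 mm and 7.16 degrees, less where a joint would pass 70% of its speed; a pose out of reach is approached as far as the arm can. A call with a number of a shift or a turn outside -1 to 1 is refused whole. A call with a gripper value outside its range is refused whole. The fingers move at their own pace and stop on an object; the grip force is fixed at half the most. Time passes only in rows, so rows that do not move let the fingers close. It gives the time, the measured TCP pose, the force, the opening and the grip force at its end, in the units of the state.
- sensors.observe(): the state, without advancing time (a new reading comes with each control period).
- optics.snapshot(name): name is "scene" or "top" or "wrist"; returns (picture, depth): 384x512x3 uint8, red, green, blue; 384x512 float32, m along the optical axis (not along the pixel's ray), 0 where there is no reading.
- optics.get_calibration(name): a dict with "vfov" (degrees; the focal length in pixels is half the picture's height over the tangent of half this angle, whatever the lens; pixels are square), "cx", "cy" (the principal point, pixels), "R" (3x3) and "t" (3): a world point X has camera coordinates R X + t. Camera axes: x right, y down, z forward; pixel columns grow to the right and rows downward; lengths in m; the calibration is good to about 2 mm. A picture is of the moment at which its call begins: read the wrist's pose just before it. get_calibration takes no time and is no camera call; for the wrist camera it gives the pose at the moment of the call.
- manip.close_job(): hands the job in; it is judged then, once.
The state is a dict: "time": time; "joints": joint angles; "dq": joint speeds; "tau": joint torques, N m; "eef_pos": TCP position; "tcp_rot": TCP orientation; "contact_force": force on the tool from outside, world axes, zero at the start; "ft_torque": the same for the moment, N m; "width": finger opening in m; "gripper_force": force on a finger pad.
Only numpy, scipy, OpenCV 4.12 (cv2) and the standard library are available. Lean on these libraries where they do the work, as an engineer would, in place of code of your own. Each camera call takes 0.05 s, during which the arm holds its last target. There are 200 camera calls.

## Working session

There is one attempt and no reset: what is moved stays moved. The work goes in short steps, Python scripts to look and compute and a shell command to move; the robot and the scene stay as the last step left them, time stands still between calls to the robot, and variables do not carry over. Pictures are saved under pics/ and viewed, at most 10 in all, crops included, and the job is handed in when it is done.

```bash
mkdir -p pics
cat > h.py <<'E'
import numpy as np,cv2
from rig import sensors,optics,manip
def snap(n):
    c=optics.get_calibration(n);p,d=optics.snapshot(n)
    f=p.shape[0]/2/np.tan(np.radians(c['vfov'])/2)
    v,u=np.mgrid[:p.shape[0],:p.shape[1]]
    P=np.stack([(u-c['cx'])/f*d,(v-c['cy'])/f*d,d],-1)
    X=(P-np.array(c['t']))@np.array(c['R']); X[d==0]=np.nan
    return p,d,X
def save(p,n): cv2.imwrite('pics/'+n,p[...,::-1])
E
python3 - <<'E'
from h import *
s=sensors.observe();print(s)
a=snap('scene');b=snap('top')
np.savez('m.npz',sp=a[0],sX=a[2],tp=b[0],tX=b[2])
save(a[0],'s.png');save(b[0],'t.png')
for n in('scene','top'):
  c=optics.get_calibration(n);print({k:np.round(v,3) for k,v in c.items()})
E
```

```text
{'time': 0.0, 'joints': array([-1.23110532e+00,  2.21246594e-01,  1.52757890e+00, -2.99093489e-05,
        1.39467455e+00, -1.26083548e-01]), 'dq': array([ 0.00029798, -0.00087483,  0.00158457,  0.00028529, -0.0006775 ,
       -0.00041715]), 'tau': array([ 6.30054674e-04, -4.94617403e+01, -3.87369847e+01,  6.99217664e-02,
        5.69852418e-02, -1.38070382e-04]), 'eef_pos': array([ 0.28049197, -0.55785251,  0.22144161]), 'tcp_rot': array([-3.05493834e+00, -7.24612370e-01,  3.65152334e-04]), 'contact_force': array([0.24599326, 0.41092379, 0.59172096]), 'ft_torque': array([ 0.04153757, -0.03180474,  0.00726995]), 'gripper_force': 0.0, 'width': 0.08724725552365659}
{'vfov': np.float64(57.74), 'cx': np.float64(255.798), 'cy': np.float64(191.353), 'R': array([[ 0.866, -0.5  , -0.012],
       [-0.391, -0.66 , -0.642],
       [ 0.313,  0.56 , -0.767]]), 't': array([-0.43 ,  0.327,  0.645])}
{'vfov': np.float64(47.694), 'cx': np.float64(258.687), 'cy': np.float64(194.12), 'R': array([[ 0.029, -1.   , -0.008],
       [-0.994, -0.028, -0.107],
       [ 0.107,  0.011, -0.994]]), 't': array([0.087, 0.525, 1.214])}
```

View pics/s.png

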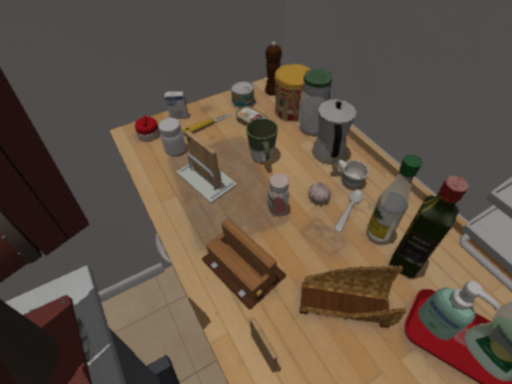

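View pics/t.png

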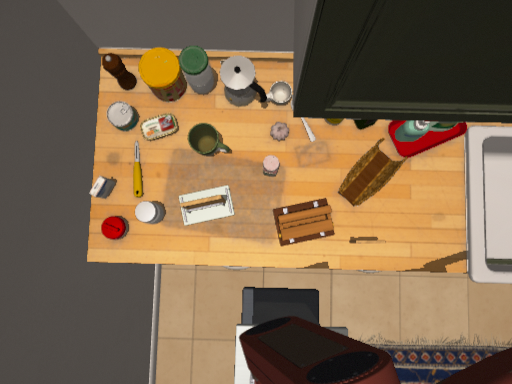

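Run:
```python
from h import *
m=np.load('m.npz');sp,sX,tp,tX=[m[k] for k in('sp','sX','tp','tX')]
A=cv2.resize(sp[130:310,165:295],None,fx=3,fy=3,interpolation=2)[:540]
B=cv2.resize(tp[180:250,170:390],None,fx=1.8,fy=1.8,interpolation=2)
C=cv2.resize(sp[300:370,235:295],None,fx=4,fy=4,interpolation=2)
o=np.zeros((540,790,3),np.uint8);o[:A.shape[0],:A.shape[1]]=A;o[:B.shape[0],392:392+B.shape[1]]=B;o[150:430,400:640]=C
save(o,'c1.png')
# point clouds by height
X=np.concatenate([sX.reshape(-1,3),tX.reshape(-1,3)]);src=np.r_[np.zeros(sX.size//3),np.ones(tX.size//3)]
np.set_printoptions(precision=4,suppress=True)
def rect(msk,name):
  p=X[msk]
  if len(p)<5: print(name,len(p));return
  r=cv2.minAreaRect(p[:,:2].astype(np.float32)*1000);print(name,len(p),'med',np.median(p,0),'rect',np.round(r[0],1),np.round(r[1],1),round(r[2],1))
for n,(u,v) in dict(stand=(207,204),rack=(304,222),other=(366,240),spice=(271,165),mug=(205,140),salt=(150,212)).items():
  c=tX[v,u];print(n,c)
  near=np.hypot(X[:,0]-c[0],X[:,1]-c[1])<.13
  for lo,hi in((.004,.013),(.013,.04),(.04,.07),(.07,.1),(.1,.16)):
    for k in(0,1): rect(near&(src==k)&(X[:,2]>lo)&(X[:,2]<hi),f' {lo}-{hi} cam{k}')
```

```text
stand [0.4858 0.2426 0.0776]
 0.004-0.013 cam0 878 med [0.4714 0.2292 0.0082] rect [499.6 251.4] [139.1 151.2] 1.5
 0.004-0.013 cam1 1199 med [0.4785 0.2491 0.0074] rect [485.9 239. ] [246.3 248.3] 31.4
 0.013-0.04 cam0 205 med [0.4855 0.2448 0.0268] rect [488.1 255.6] [ 62.2 135.2] 15.3
 0.013-0.04 cam1 35 med [0.4876 0.2303 0.0143] rect [486.6 254.6] [ 72.1 140.2] 10.6
 0.04-0.07 cam0 209 med [0.4866 0.2303 0.0563] rect [488.9 253.3] [ 28.3 109.3] 13.6
 0.04-0.07 cam1 84 med [0.4809 0.2509 0.0654] rect [479.9 250. ] [ 15.5 109.8] 18.3
 0.07-0.1 cam0 264 med [0.4845 0.2434 0.0828] rect [481.5 250.6] [ 17.1 109.7] 19.9
 0.07-0.1 cam1 86 med [0.4811 0.247  0.0758] rect [481.2 248.3] [ 13.5 106.2] 18.2
 0.1-0.16 cam0 442 med [0.4872 0.2455 0.1277] rect [488.5 253.1] [ 12.8 109.7] 13.9
 0.1-0.16 cam1 255 med [0.4879 0.2514 0.1362] rect [488.9 252.6] [ 12.9 109.6] 13.9
rack [ 0.4467 -0.0295  0.0205]
 0.004-0.013 cam0 817 med [ 0.4105 -0.0708  0.0097] rect [424.9 -37.4] [155.9 187.9] 89.1
 0.004-0.013 cam1 844 med [ 0.471  -0.0208  0.0086] rect [442.5 -33.9] [247.4 249.7] 69.8
 0.013-0.04
[... 3247 characters left out ...]
7.3 391.8] [248.5 252.1] 73.3
 0.013-0.04 cam0 507 med [0.4511 0.4509 0.0231] rect [442. 405.] [215.2 190.2] 63.8
 0.013-0.04 cam1 295 med [0.4664 0.4604 0.0187] rect [455.4 410.3] [207.5 193.9] 71.4
 0.04-0.07 cam0 444 med [0.4409 0.3919 0.0495] rect [459.7 396.8] [ 65.5 255.5] 20.2
 0.04-0.07 cam1 361 med [0.4302 0.4904 0.0477] rect [460.7 397.4] [ 68.4 255.6] 20.2
 0.07-0.1 cam0 440 med [0.4627 0.3921 0.0919] rect [475.9 354.8] [ 57.8 168.5] 17.5
 0.07-0.1 cam1 422 med [0.4607 0.4041 0.0921] rect [456.1 352.6] [167.7  57.5] 86.4
 0.1-0.16 cam0 140 med [0.4772 0.2853 0.1291] rect [480.1 287.1] [12.6 39.9] 14.5
 0.1-0.16 cam1 90 med [0.4791 0.2867 0.1365] rect [480.2 286.8] [12.7 39. ] 12.9
```

View pics/c1.png

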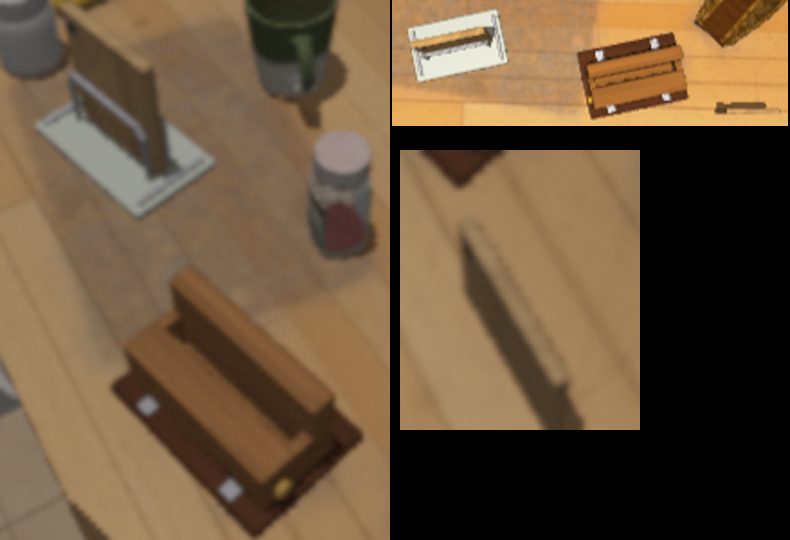

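Two boards are in view. One stands in the white stand (top 207,204; about 110 wide, top at z 0.138). The other stands free at (366,240) and is about 78 wide and 93 tall. The stand's board is the larger and matches the description, and the crop confirms it. I'll turn the tool first, so that tool y lies along the board's thickness.

```bash
python3 -m pendant '[[[1,0,0,0,0,0,-0.0816],[1,0,0,0,0,0,-0.0816],[1,0,0,0,0,0,-0.0816],[1,0,0,0,0,0,-0.0816],[1,0,0,0,0,0,-0.0816],[1,0,0,0,0,0,-0.0816],[1,0,0,0,0,0,-0.0816],[1,0,0,0,0,0,-0.0816],[1,0,0,0,0,0,-0.0816],[1,0,0,0,0,0,-0.0816],[1,0,0,0,0,0,-0.0816],[1,0,0,0,0,0,0]]]'
cat >> h.py <<'E'
from scipy.spatial.transform import Rotation as Ro
def go(x,y,z=None):
    s=sensors.observe();R=Ro.from_rotvec(s['tcp_rot']).as_matrix();p=s['eef_pos']
    yw=np.degrees(np.arctan2(R[1,1],R[0,1]))
    d=R.T@(np.array([x,y,p[2] if z is None else z])-p)
    print('t',s['time'],'p',np.round(p,4),'yaw of tool y',round(yw,2),'tilt',np.round(R[2],3),'units',np.round(d/.05,3),'F',np.round(s['contact_force'],1),'w',s['width'],s['gripper_force'])
E
python3 -c "
from h import *
go(.4887,.2528,.2)"
```

```text
time: 1.1
eef_pos: [0.2806, -0.5581, 0.2219]
tcp_rot: [-1.932, -2.476, -0.001]
contact_force: [-0.2, -1.0, 0.4]
width: 0.0872
gripper_force: 0.0
t 1.1 p [ 0.2806 -0.5581  0.2219] yaw of tool y 14.08 tilt [ 0.001 -0.    -1.   ] units [14.717  7.984  0.453] F [-0.2 -1.   0.4] w 0.08719289357046991 0.0
```

```bash
python3 -m pendant '[[[1,0.4,0.22,0,0,0,0],[1,0.7,0.38,0,0,0,0],[1,0.7,0.38,0,0,0,0],[1,0.7,0.38,0,0,0,0],[1,0.7,0.38,0,0,0,0],[1,0.7,0.38,0,0,0,0],[1,0.7,0.38,0,0,0,0],[1,0.7,0.38,0,0,0,0],[1,0.7,0.38,0,0,0,0],[1,0.7,0.38,0,0,0,0],[1,0.7,0.38,0,0,0,0],[1,0.7,0.38,0,0,0,0],[1,0.7,0.38,0,0,0,0],[1,0.7,0.38,0,0,0,0],[1,0.7,0.38,0,0,0,0],[1,0.7,0.38,0,0,0,0],[1,0.7,0.38,0,0,0,0],[1,0.7,0.38,0,0,0,0],[1,0.7,0.38,0,0,0,0],[1,0.7,0.38,0,0,0,0]]]'
python3 -c "
from h import *
go(.4887,.2528,.2)"
```

```text
time: 2.77
eef_pos: [0.478, 0.1978, 0.2224]
tcp_rot: [1.943, 2.469, -0.0]
contact_force: [0.8, 0.1, -0.4]
width: 0.0873
gripper_force: 0.0
t 2.7667 p [0.478  0.1978 0.2224] yaw of tool y 13.6 tilt [-0. -0. -1.] units [1.019 0.466 0.448] F [ 0.8  0.1 -0.4] w 0.08733448842775146 0.0
```

```bash
python3 -m pendant '[[[1,0.6,0.28,0,0,0,0],[1,0.42,0.186,0,0,0,0],[1,0,0,0,0,0,0],[1,0,0,0,0,0,0],[1,0,0,0,0,0,0]]]'
python3 - <<'E'
from h import *
go(.4887,.2528,.093)
p,d,X=snap('wrist');save(p,'w1.png')
P=X.reshape(-1,3)
for lo,hi in((.13,.145),(.11,.13),(.07,.11),(.05,.07)):
  q=P[(P[:,2]>lo)&(P[:,2]<hi)&(np.hypot(P[:,0]-.4887,P[:,1]-.2528)<.075)]
  if len(q)>5:
    r=cv2.minAreaRect(q[:,:2].astype(np.float32)*1000);print(lo,len(q),np.median(q,0),r)
E
```

```text
time: 3.18
eef_pos: [0.4882, 0.2501, 0.2221]
tcp_rot: [-1.94, -2.471, 0.002]
contact_force: [-0.7, -0.4, 0.4]
width: 0.0868
gripper_force: 0.0
t 3.1833 p [0.4882 0.2501 0.2221] yaw of tool y 13.73 tilt [-0.001 -0.001 -1.   ] units [0.051 0.026 2.581] F [-0.7 -0.4  0.4] w 0.0868391256910102 0.0
0.13 1955 [0.48763664 0.2620813  0.13793519] ((488.7973937988281, 258.2585754394531), (11.613798141479492, 103.97351837158203), 13.54000473022461)
0.11 26 [0.47410388 0.29748761 0.12544467] ((473.9138488769531, 299.6661682128906), (22.330570220947266, 8.117137908935547), 74.1664047241211)
0.07 814 [0.48778594 0.26029769 0.07103504] ((487.9438171386719, 261.8860778808594), (27.38219451904297, 96.8010025024414), 13.440911293029785)
0.05 429 [0.48830357 0.27146868 0.06900246] ((488.9377136230469, 257.72991943359375), (27.899045944213867, 105.87521362304688), 13.685441970825195)
```

View pics/w1.png

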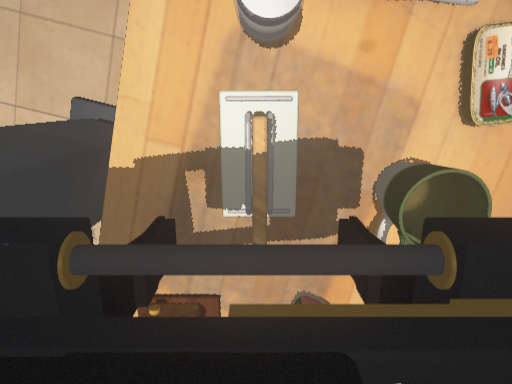

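The board, at (260,175), is centred between the fingers. Descending and gripping.

```bash
python3 -m pendant '[[[1,0.05,0.02,0.5,0,0,0],[1,0,0,0.6,0,0,0],[1,0,0,0.6,0,0,0],[1,0,0,0.5,0,0,0],[1,0,0,0.38,0,0,0],[1,0,0,0,0,0,0],[-1,0,0,0,0,0,0],[-1,0,0,0,0,0,0],[-1,0,0,0,0,0,0],[-1,0,0,0,0,0,0],[-1,0,0,0,0,0,0],[-1,0,0,0,0,0,0],[-1,0,0,0,0,0,0],[-1,0,0,0,0,0,0]]]'
python3 -c "
from h import *
go(.4887,.2528,.093)"
```

```text
time: 4.4
eef_pos: [0.489, 0.2535, 0.0938]
tcp_rot: [1.938, 2.473, 0.0]
contact_force: [0.4, -0.6, 0.2]
width: 0.0419
gripper_force: 0.0
t 4.4 p [0.489  0.2535 0.0938] yaw of tool y 13.84 tilt [ 0.  0. -1.] units [-0.013 -0.01   0.015] F [ 0.4 -0.6  0.2] w 0.041850138141994876 0.0
```

```bash
python3 -m pendant '[[[-1,0,0,0,0,0,0],[-1,0,0,0,0,0,0],[-1,0,0,0,0,0,0],[-1,0,0,0,0,0,0],[-1,0,0,0,0,0,0],[-1,0,0,0,0,0,0],[-1,0,0,0,0,0,0],[-1,0,0,0,0,0,0],[-1,0,0,0,0,0,0]]]'
python3 -c "
from h import *
go(.4887,.2528,.093)"
```

```text
time: 5.15
eef_pos: [0.4889, 0.2534, 0.0935]
tcp_rot: [-1.938, -2.473, 0.0]
contact_force: [0.3, -0.1, -0.8]
width: 0.0121
gripper_force: 30.0
t 5.15 p [0.4889 0.2534 0.0935] yaw of tool y 13.83 tilt [-0. -0. -1.] units [-0.01  -0.007  0.009] F [ 0.3 -0.1 -0.8] w 0.012103781016890301 29.994029877707362
```

```bash
python3 -m pendant '[[[-1,0,0,-0.2,0,0,0],[-1,0,0,-0.4,0,0,0],[-1,0,0,-0.6,0,0,0],[-1,0,0,-0.6,0,0,0],[-1,0,0,-0.5,0,0,0],[-1,0,0,-0.2,0,0,0],[-1,0,0,0,0,0,0],[-1,0,0,0,0,0,0]]]'
python3 -c "
from h import *
go(.4327,-.0306)"
```

```text
time: 5.82
eef_pos: [0.4887, 0.2533, 0.2181]
tcp_rot: [-1.938, -2.473, 0.0]
contact_force: [-0.4, -0.6, -2.7]
width: 0.0121
gripper_force: 30.0
t 5.8167 p [0.4887 0.2533 0.2181] yaw of tool y 13.83 tilt [-0. -0. -1.] units [-5.245e+00 -2.446e+00  1.000e-03] F [-0.4 -0.6 -2.7] w 0.01207983998991461 29.994514980353415
```

```bash
python3 -m pendant '[[[-1,-0.3,-0.14,0,0,0,0],[-1,-0.6,-0.28,0,0,0,0],[-1,-0.6,-0.28,0,0,0,0],[-1,-0.6,-0.28,0,0,0,0],[-1,-0.6,-0.28,0,0,0,0],[-1,-0.6,-0.28,0,0,0,0],[-1,-0.6,-0.28,0,0,0,0],[-1,-0.6,-0.28,0,0,0,0],[-1,-0.5,-0.24,0,0,0,0],[-1,-0.245,-0.1,0,0,0,0],[-1,0,0,0,0,0,0],[-1,0,0,0,0,0,0],[-1,0,0,0,0,0,0]]]'
python3 - <<'E'
from h import *
go(.4327,-.0306,.163)
a=snap('scene');p=a[0];save(cv2.resize(p[120:320,150:330],None,fx=3,fy=3,interpolation=2),'s2.png')
X=a[2].reshape(-1,3)
b=snap('top')[2].reshape(-1,3)
for Q in(X,b):
  for lo,hi in((.086,.096),(.132,.20)):
    q=Q[(Q[:,2]>lo)&(Q[:,2]<hi)&(np.hypot(Q[:,0]-.445,Q[:,1]+.03)<.085)]
    if len(q)>5: print(lo,len(q),q[:,2].min(),cv2.minAreaRect(q[:,:2].astype(np.float32)*1000))
E
```

```text
time: 6.9
eef_pos: [0.4325, -0.0296, 0.217]
tcp_rot: [-1.936, -2.47, 0.001]
contact_force: [0.1, -0.1, -3.0]
width: 0.012
gripper_force: 30.0
t 6.9 p [ 0.4325 -0.0296  0.217 ] yaw of tool y 13.83 tilt [ 0.002 -0.002 -1.   ] units [-0.022  0.003  1.081] F [ 0.1 -0.1 -3. ] w 0.012007385100384365 29.994398031849414
0.086 270 0.08614088454750482 ((474.1807861328125, -63.90995788574219), (21.8051815032959, 59.87880325317383), 14.361146926879883)
0.132 735 0.1332617927241767 ((426.8361511230469, -30.592327117919922), (10.57745361328125, 109.62284088134766), 18.805768966674805)
0.086 145 0.08637202132181632 ((453.74859619140625, 21.677370071411133), (21.826618194580078, 51.668174743652344), 13.678262710571289)
0.132 9 0.14362544916072562 ((418.32244873046875, 22.42499542236328), (11.282337188720703, 2.674990177154541), 28.05324363708496)
```

View pics/s2.png

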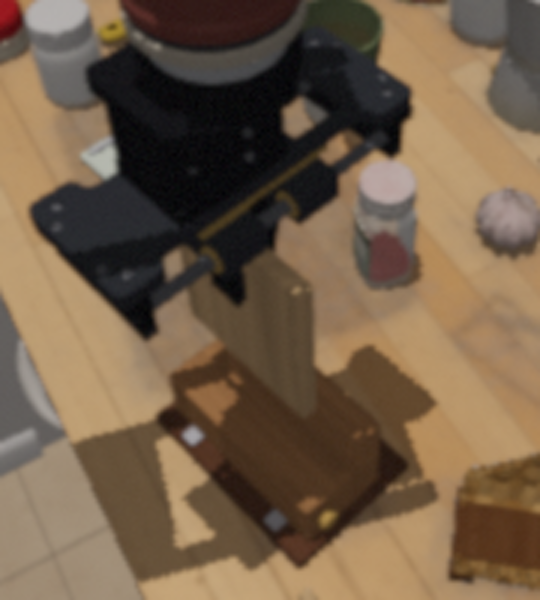

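The crop shows the board hanging above the front wall, roughly parallel to the slot. I'll measure its yaw and tilt from the visible faces.

```bash
cat > face.py <<'E'
from h import *
import sys
s=sensors.observe();p0=s['eef_pos']
p,d,X=snap('scene');Q=X.reshape(-1,3)
R=Ro.from_rotvec(s['tcp_rot']).as_matrix()
L=(Q-p0)@R   # tool frame
zt=(L[:,2]>.012)&(L[:,2]<.080)
q=L[zt&(abs(L[:,0])<.05)&(L[:,1]<.0)&(L[:,1]>-.025)]
A=np.c_[q[:,0],q[:,2]-.04,np.ones(len(q))]
k=np.ones(len(q),bool)
for _ in range(5):
  c=np.linalg.lstsq(A[k],q[k,1],rcond=None)[0];r=abs(q[:,1]-A@c);k=r<max(.0025,0)
print('front face: n',len(q),k.sum(),'yaw slope deg',np.degrees(c[0]),'tilt deg per z',np.degrees(c[1]),'y at mid',c[2],'rms',r[k].std())
b=L[(abs(L[:,1]-.0)<.012)&(abs(L[:,0])<.075)&(L[:,2]>.0)&(L[:,2]<.11)]
print('x range',np.percentile(b[:,0],[.5,99.5]),'z max',np.percentile(b[:,2],[98,99.8]))
E
python3 face.py
```

```text
front face: n 627 627 yaw slope deg 0.007690817783201713 tilt deg per z 0.006409786716102018 y at mid -0.005903144115941881 rms 0.00021453939460167789
x range [-0.0539364   0.05379161] z max [0.08064254 0.08258389]
```

Yaw and tilt are within 0.01° of the tool. I'll lower the edge to about z 0.076, then creep toward the back wall.

```bash
python3 -m pendant '[[[-1,-0.01,0,0.3,0,0,0],[-1,-0.01,0,0.4,0,0,0],[-1,0,0,0.3,0,0,0],[-1,0,0,0.12,0,0,0],[-1,0,0.1,0,0,0,0],[-1,0,0.06,0,0,0,0],[-1,0,0.04,0,0,0,0],[-1,0,0,0,0,0,0],[-1,0,0,0,0,0,0],[-1,0,0,0,0,0,0]]]'
python3 -c "
from h import *
go(.4481,-.0268,.1605)"
```

```text
time: 7.88
eef_pos: [0.4435, -0.029, 0.1632]
tcp_rot: [1.937, 2.472, 0.001]
contact_force: [0.1, -0.5, -3.0]
width: 0.0117
gripper_force: 30.0
t 7.8833 p [ 0.4435 -0.029   0.1632] yaw of tool y 13.84 tilt [-0.     0.001 -1.   ] units [0.022 0.099 0.053] F [ 0.1 -0.5 -3. ] w 0.011717723738253213 29.994340727571398
```

```bash
for i in 1; do python3 -m pendant '[[[-1,0,0.02,0,0,0,0],[-1,0,0.02,0,0,0,0],[-1,0,0.02,0,0,0,0],[-1,0,0.01,0,0,0,0],[-1,0,0,0,0,0,0]]]'; done
python3 -c "
from h import *
go(.4481,-.0268,.1605)"
```

```text
time: 8.3
eef_pos: [0.4466, -0.0282, 0.1626]
tcp_rot: [1.938, 2.473, 0.0]
contact_force: [-0.3, 0.8, -2.0]
width: 0.0114
gripper_force: 30.0
t 8.3 p [ 0.4466 -0.0282  0.1626] yaw of tool y 13.83 tilt [-0.  0. -1.] units [0.019 0.035 0.041] F [-0.3  0.8 -2. ] w 0.01137153054516159 29.994370127096772
```

```bash
python3 -m pendant '[[[-1,0,0.01,0,0,0,0],[-1,0,0.01,0,0,0,0],[-1,0,0,0,0,0,0]]]'
python3 -c "
from h import *
go(.4481,-.0268,.1605)"
```

```text
time: 8.55
eef_pos: [0.4476, -0.0279, 0.1625]
tcp_rot: [1.938, 2.473, 0.0]
contact_force: [-0.8, 0.0, -2.2]
width: 0.0118
gripper_force: 30.0
t 8.55 p [ 0.4476 -0.0279  0.1625] yaw of tool y 13.83 tilt [ 0.  0. -1.] units [0.018 0.015 0.041] F [-0.8  0.  -2.2] w 0.011788748833957514 29.994258109945804
```

```bash
python3 -m pendant '[[[-1,0,0.01,0,0,0,0],[-1,0,0.01,0,0,0,0],[-1,0,0,0,0,0,0]]]'
python3 -c "
from h import *
go(.4481,-.0268,.1605)"
```

```text
time: 8.8
eef_pos: [0.4486, -0.0277, 0.1626]
tcp_rot: [1.938, 2.473, 0.0]
contact_force: [0.2, -0.4, -3.0]
width: 0.0117
gripper_force: 30.0
t 8.8 p [ 0.4486 -0.0277  0.1626] yaw of tool y 13.83 tilt [-0.  0. -1.] units [ 0.019 -0.005  0.041] F [ 0.2 -0.4 -3. ] w 0.011692770334790709 29.99452394200489
```

```bash
python3 -m pendant '[[[-1,0,0.01,0,0,0,0],[-1,0,0,0,0,0,0]]]'
python3 -c "
from h import *
go(.4481,-.0268,.1605)"
```

```text
time: 8.97
eef_pos: [0.4488, -0.0276, 0.1625]
tcp_rot: [-1.938, -2.472, 0.001]
contact_force: [-0.9, -0.7, -2.7]
width: 0.0118
gripper_force: 30.0
t 8.9667 p [ 0.4488 -0.0276  0.1625] yaw of tool y 13.83 tilt [ 0.    -0.001 -1.   ] units [ 0.018 -0.009  0.04 ] F [-0.9 -0.7 -2.7] w 0.011756283388083209 29.998547709546983
```

```bash
python3 -m pendant '[[[-1,0,0.01,0,0,0,0],[-1,0,0,0,0,0,0]]]'
python3 -c "
from h import *
go(.4481,-.0268,.1605)"
```

```text
time: 9.13
eef_pos: [0.449, -0.0275, 0.1624]
tcp_rot: [-1.937, -2.472, 0.002]
contact_force: [-2.0, -0.6, -0.8]
width: 0.0117
gripper_force: 30.0
t 9.1333 p [ 0.449  -0.0275  0.1624] yaw of tool y 13.83 tilt [ 0.    -0.001 -1.   ] units [ 0.018 -0.013  0.038] F [-2.  -0.6 -0.8] w 0.011711888607923583 30.01132972771302
```

```bash
python3 -m pendant '[[[-1,0,0.01,0,0,0,0],[-1,0,0,0,0,0,0]]]'
python3 -c "
from h import *
go(.4481,-.0268,.1605)"
```

```text
time: 9.3
eef_pos: [0.4491, -0.0274, 0.1623]
tcp_rot: [-1.937, -2.471, 0.002]
contact_force: [-4.8, -1.1, -0.2]
width: 0.0122
gripper_force: 30.0
t 9.3 p [ 0.4491 -0.0274  0.1623] yaw of tool y 13.83 tilt [ 0.    -0.002 -1.   ] units [ 0.017 -0.017  0.036] F [-4.8 -1.1 -0.2] w 0.012198649147727354 30.02893375698477
```

Contact: x force is rising, about −5 N. I'll back off 1.2 mm from the wall and lower slowly into the slot.

```bash
python3 -m pendant '[[[-1,0,-0.03,0,0,0,0],[-1,0,-0.022,0,0,0,0],[-1,0,0,0,0,0,0],[-1,0,0,0,0,0,0],[-1,0,0,0,0,0,0]]]'
python3 -c "
from h import *
go(.4481,-.0268,.1075)"; python3 face.py
```

```text
time: 9.72
eef_pos: [0.4478, -0.0279, 0.1627]
tcp_rot: [1.937, 2.472, 0.001]
contact_force: [0.0, -0.2, -2.4]
width: 0.0118
gripper_force: 30.0
t 9.7167 p [ 0.4478 -0.0279  0.1627] yaw of tool y 13.84 tilt [-0.     0.001 -1.   ] units [0.02  0.01  1.105] F [ 0.  -0.2 -2.4] w 0.011789817008529881 29.99442507047206
front face: n 519 519 yaw slope deg -0.023516598595942077 tilt deg per z 0.08242723052881328 y at mid -0.005887728251658897 rms 0.00021899467056494986
x range [-0.07091974  0.07145145] z max [0.10805187 0.10925813]
```

```bash
python3 -m pendant '[[[-1,0,-0.003,0.1,0,0,0],[-1,0,0,0.1,0,0,0],[-1,0,0,0.06,0,0,0],[-1,0,0,0.04,0,0,0],[-1,0,0,0.04,0,0,0],[-1,0,0,0.04,0,0,0],[-1,0,0,0.04,0,0,0],[-1,0,0,0.04,0,0,0],[-1,0,0,0,0,0,0]]]'
python3 -c "
from h import *
go(.4478,-.0279,.1075)"
```

```text
time: 10.52
eef_pos: [0.447, -0.0279, 0.1391]
tcp_rot: [-1.937, -2.472, 0.0]
contact_force: [0.3, 0.3, -1.8]
width: 0.0119
gripper_force: 30.0
t 10.5167 p [ 0.447  -0.0279  0.1391] yaw of tool y 13.83 tilt [ 0.    -0.001 -1.   ] units [-0.004  0.015  0.632] F [ 0.3  0.3 -1.8] w 0.011867044403511424 29.994251432362944
```

The edge is 4 mm into the slot with no load. Continuing.

```bash
python3 -m pendant '[[[-1,0,0.005,0.05,0,0,0],[-1,0,0.005,0.06,0,0,0],[-1,0,0,0.07,0,0,0],[-1,0,0,0.07,0,0,0],[-1,0,0,0.07,0,0,0],[-1,0,0,0.07,0,0,0],[-1,0,0,0.05,0,0,0],[-1,0,0,0.04,0,0,0],[-1,0,0,0,0,0,0]]]'
python3 -c "
from h import *
go(.4478,-.0279,.1075)"
```

```text
time: 11.27
eef_pos: [0.4474, -0.0277, 0.115]
tcp_rot: [-1.937, -2.472, 0.001]
contact_force: [-0.2, 0.2, -2.4]
width: 0.0118
gripper_force: 30.0
t 11.2667 p [ 0.4474 -0.0277  0.115 ] yaw of tool y 13.83 tilt [ 0.    -0.001 -1.   ] units [-0.005  0.007  0.149] F [-0.2  0.2 -2.4] w 0.01183510759084967 29.9943773355335
```

```bash
python3 -m pendant '[[[-1,0,0,0.04,0,0,0],[-1,0,0,0.04,0,0,0],[-1,0,0,0.03,0,0,0],[-1,0,0,0.02,0,0,0],[-1,0,0,0.01,0,0,0],[-1,0,0,0,0,0,0],[-1,0,0,0,0,0,0]]]'
python3 -c "
from h import *
go(.4478,-.0279,.1075)"
```

```text
time: 11.85
eef_pos: [0.4478, -0.0279, 0.1086]
tcp_rot: [1.938, 2.473, -0.0]
contact_force: [-1.1, 0.9, -1.3]
width: 0.0118
gripper_force: 30.0
t 11.85 p [ 0.4478 -0.0279  0.1086] yaw of tool y 13.83 tilt [-0.  0. -1.] units [-0.001  0.     0.021] F [-1.1  0.9 -1.3] w 0.011802368731729017 29.99433198943734
```

```bash
python3 -m pendant '[[[-1,0,0,0.01,0,0,0],[-1,0,0,0.01,0,0,0],[-1,0,0,0,0,0,0]]]'
python3 -c "
from h import *
go(.4478,-.0279,.1075)"
```

```text
time: 12.1
eef_pos: [0.4477, -0.0278, 0.1075]
tcp_rot: [-1.938, -2.473, 0.0]
contact_force: [-0.4, -0.6, -1.7]
width: 0.0118
gripper_force: 30.0
t 12.1 p [ 0.4477 -0.0278  0.1075] yaw of tool y 13.83 tilt [ 0. -0. -1.] units [-0.002  0.001 -0.   ] F [-0.4 -0.6 -1.7] w 0.011802499244744075 29.994431643281132
```

```bash
python3 -m pendant '[[[-1,0,0,0.01,0,0,0],[-1,0,0,0.01,0,0,0],[-1,0,0,0,0,0,0]]]'
python3 -c "
from h import *
go(.4478,-.0279,.1075)"
```

```text
time: 12.35
eef_pos: [0.4479, -0.0278, 0.1074]
tcp_rot: [1.938, 2.473, -0.0]
contact_force: [-2.9, 1.3, 6.0]
width: 0.0122
gripper_force: 30.0
t 12.35 p [ 0.4479 -0.0278  0.1074] yaw of tool y 13.84 tilt [-0.  0. -1.] units [-0.001 -0.003 -0.002] F [-2.9  1.3  6. ] w 0.012223172947442582 30.00639949925244
```

```bash
python3 -m pendant '[[[-1,0,0,0.01,0,0,0],[-1,0,0,0,0,0,0]]]'
python3 -c "
from h import *
go(.4478,-.0279,.1075)"
```

```text
time: 12.52
eef_pos: [0.448, -0.0279, 0.1074]
tcp_rot: [1.938, 2.473, -0.0]
contact_force: [-4.2, 1.0, 9.8]
width: 0.0119
gripper_force: 30.0
t 12.5167 p [ 0.448  -0.0279  0.1074] yaw of tool y 13.84 tilt [-0.  0. -1.] units [ 0.    -0.004 -0.002] F [-4.2  1.   9.8] w 0.011925293091982397 30.013819069135934
```

The board is seated: the floor reads at 0.1074 against 0.1075 expected, with +10 N upward. I'll relax, open and retreat.

```bash
python3 -m pendant '[[[-1,0,0,-0.02,0,0,0],[-1,0,0,0,0,0,0],[0.2,0,0,0,0,0,0],[0.2,0,0,0,0,0,0],[0.2,0,0,0,0,0,0],[0.2,0,0,0,0,0,0],[0.2,0,0,0,0,0,0],[0.2,0,0,0,0,0,0],[0.2,0,0,0,0,0,0],[0.2,0,0,0,0,0,0],[0.2,0,0,0,0,0,0],[0.2,0,0,0,0,0,0]]]'
python3 -c "
from h import *
go(.4478,-.0279,.24)"
```

```text
time: 13.52
eef_pos: [0.4478, -0.0279, 0.1071]
tcp_rot: [1.938, 2.473, -0.0]
contact_force: [1.0, -0.1, -0.4]
width: 0.0521
gripper_force: 0.0
t 13.5167 p [ 0.4478 -0.0279  0.1071] yaw of tool y 13.83 tilt [-0.  0. -1.] units [-1.000e-03  0.000e+00 -2.659e+00] F [ 1.  -0.1 -0.4] w 0.05210443870417977 0.0
```

```bash
python3 -m pendant '[[[0.2,0,0,-0.1,0,0,0],[0.2,0,0,-0.4,0,0,0],[0.2,0,0,-0.6,0,0,0],[0.2,0,0,-0.6,0,0,0],[0.2,0,0,-0.6,0,0,0],[0.2,0,0,-0.6,0,0,0],[0.2,0,0,-0.3,0,0,0],[0.2,-0.3,0,0,0,0,0],[0.2,-0.6,0,0,0,0,0],[0.2,-0.6,0,0,0,0,0],[0.2,-0.6,0,0,0,0,0],[0.2,-0.6,0,0,0,0,0],[0.2,-0.3,0,0,0,0,0],[0.2,0,0,0,0,0,0],[0.2,0,0,0,0,0,0]]]'
python3 - <<'E'
from h import *
a=snap('scene');save(cv2.resize(a[0][120:320,100:330],None,fx=3,fy=3,interpolation=2),'s3.png')
for Q in(a[2].reshape(-1,3),snap('top')[2].reshape(-1,3)):
  q=Q[(Q[:,2]>.1)&(Q[:,2]<.17)&(np.hypot(Q[:,0]-.445,Q[:,1]+.03)<.075)]
  if len(q)>9: print(len(q),np.percentile(q[:,2],[5,90,99]),cv2.minAreaRect(q[:,:2].astype(np.float32)*1000))
E
```

```text
time: 14.77
eef_pos: [0.4834, -0.1735, 0.2669]
tcp_rot: [-1.939, -2.47, -0.001]
contact_force: [0.3, -0.5, -0.0]
width: 0.0518
gripper_force: 0.0
484 [0.10276591 0.15185333 0.15342292] ((447.19989013671875, -27.16708755493164), (12.205760955810547, 109.7420654296875), 14.237129211425781)
219 [0.13069946 0.15368888 0.15565759] ((447.3863830566406, -28.084850311279297), (12.437057495117188, 109.17443084716797), 13.924749374389648)
```

View pics/s3.png

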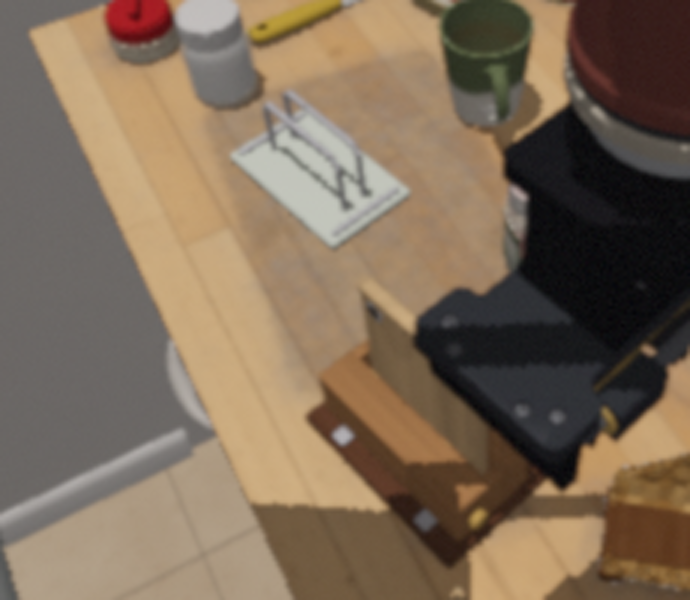

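The board stands upright in the slot (crop 430,380). Its top is at 0.152, which is the seated height (22 mm + 130 mm). The stand is empty and the gripper is clear.

```bash
python3 -c "
from rig import manip
print(manip.close_job())"
```

```text
the job is handed in; nothing more can be done
None
```

The larger breakfast board is standing upright, fully home in the rack slot and released, the job is handed in at about 15 s of the allowed 43 s, and the arm touched none of the jars or the mug.

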